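Shut and seal the specimen carrier

TASK

Close the specimen carrier: tip its open lid forward past upright and let go, so that its own weight swings it down onto the sealing strip. Then press straight down near the front of the shut lid until the stiff strip is fully home, keep pressing it there with a steady 15 to 20 N for about a second (never over 30 N on the lid), and take the hand away, leaving the two bottles and the tray beside it alone.

Things in the scene. Friction and masses are not known exactly. Their poses are not given: they have to be found in the camera images.
- case: Grey open-topped carrier box, 170 (x) x 180 (y) x 110 mm high, 5 mm walls, tubes in foam inside, fixed to the counter. Origin: centre of its underside; z up; +x from its front wall to the hinged rear rim (away from the robot, turned by up to 0.8 rad), y along the hinge.
- lid (a joint): Lid angle, rad: 0 flat on the rim, 1.57 upright, 2.0 back stop; starts leaning back at 1.66 to 2.0. Soft-close damper (0.16 N m s/rad) and friction (0.08 N m). The lid weighs 0.27 to 0.52 kg: it takes 1 to 2 N at its edge and starts to fall by itself 0.15 to 0.4 rad past upright, slowly at first (1 to 6 s). It lands on the raised strip and rests at 0.035 to 0.17; with the strip home, at 0.01 to 0.08.
- lid_panel: White lid panel, 180 mm from hinge to front edge, 190 wide, 8 thick, front lip turned down 5 mm. Origin on the hinge line (middle of the rear rim, 110 mm above the counter); x from front edge to hinge, z out of the outer face (up when shut, away from the robot when upright); underside at z = 0.
- lid_edge (a point): Middle of the lid's front edge on its outer face: top of the lid while it stands open, about 290 mm above the counter.
- press_spot (a point): Point on the lid's outer face 140 mm from the hinge, on its centre line: a good place to press.
- wash_bottle: White bottle with a cap, 60 mm diameter, 150 mm high, standing loose beside the carrier; origin under its centre.
- amber_bottle: Small brown glass bottle, 40 mm diameter, 85 mm high, standing loose beside the carrier on the other side; origin under its centre.
- steel_tray: Loose shallow steel tray, 110 x 160 x 25 mm, outside the wash bottle; origin under its centre.
- seal: Black rubber sealing strip, 160 x 8 mm, along the inside of the front wall, 159 mm from the hinge; origin: middle of its top. Starts 6 to 26 mm above the rim and can go 4 to 14 mm further down, where it stops dead: how far differs and cannot be measured, only felt. It slides stiffly (8 N) and stays where left; the lid's weight does not move it. Stopped, it and the lid give about 1 mm per 7 N.

How it is judged:
By the outcome, as a careful person would: the job done as asked, in the order asked, and still so for the second after the job is handed in, with the robot touching nothing.
It also fails if it takes over 62 s, if anything falls off the work surface, if the arm or the gripper's body presses on something with over 40 N, if the wrist force passes 120 N, or if a joint passes its speed limit or range.

ROBOT

A 6-joint arm with a two-finger parallel gripper is mounted at the origin on the work surface. World frame = base frame: x ahead of the robot, y to its left, z up, the work surface at z = 0. Lengths are in mm, angles in rad, forces in N, time in s.
With the tool pointing down it reaches from about 275 to 825 mm from the base axis. Payload 5.2 kg.
Tool frame: the origin (TCP) lies at the centre of the arm's flange, where the gripper is bolted on; the fingertips stand 186 mm ahead of it and the grasp point (between the pads) lies 167 mm ahead of it (env.nose_length is the distance from the TCP to the fingertips, in mm); x points along the fingers, y is the direction in which the jaws open and shut, and the axes are right-handed (so a half turn about x gives the same grasp; the last joint's range is limited). The gripper opens to 93 mm and grips with 3 to 60 N. Pads are 15 mm wide; open, the fingers measure 128 mm over their backs; the gripper's body (75 mm by 188 mm) begins 65 mm behind the grasp point.
Start: joints at [-1.357, 0.259, 1.535, -0, 1.348, -0.203], TCP at [222.681, -502.911, 404.753] pointing down, gripper open.
Joint ranges: [-3.14, 3.14], [-0.91, 2.08], [0.19, 2.58], [-1.22, 4.36], [0.22, 2.71], [-3.12, 3.12]. Speed limits (rad/s): [2.57, 2.57, 3.14, 3.14, 3.14, 3.14].

INTERFACE

Orientations are given as [roll, pitch, yaw] about the fixed x, y, z axes, in that order (R = Rz(yaw) Ry(pitch) Rx(roll)).
In Python, from rig import env gives the robot as it stands. The module is installed in compiled form; this text tells all that it offers.
- The arm moves only by the tool step_arm, never from a script. Its argument "rows" is a list of rows, each an object with "xyz": the shift along the tool's x, y, z as a fraction of full scale, a list of three; "rotation": the turn, a rotation vector about the tool's x, y, z as a fraction of full scale, a list of three; "hand": the opening, from 0 (shut) to 1 (fully open). In form: [{"xyz": [dx, dy, dz], "rotation": [ax, ay, az], "hand": hand}, ...]. A call has 1 to 10 rows; each row is the pose to reach, as a shift and turn from the pose measured when the call began, along the tool's axes at that moment, turning the shorter way round; what a row does not reach only later rows make up. Full scale, the value 1, is 0.08 m for a shift and 180 degrees for a turn. A row lasts 1/12 s, in which the tool goes at most 41.7 mm and 7.16 degrees, less where a joint would pass 70% of its speed; a pose out of reach is approached as far as the arm can. A call with a number of a shift or a turn outside -1 to 1 is refused whole. A call with a gripper value outside its range is refused whole. The fingers move at their own pace and stop on an object; "force" is the grip in N (left out, the last holds). Time passes only in rows, so rows that repeat a pose let the fingers close. It gives the time, the measured TCP pose, the force and the opening at its end, in the units of the state.
- env.sense(): the state, without advancing time (a new reading comes with each control period).
- env.get_image(name): name is "side" or "top" or "wrist"; returns a dict with "img" (420x560x3 uint8, red, green, blue), "fx", "fy", "cx", "cy" (pixels), "T" (4x4, takes a point from camera to world coordinates). Camera axes: x right, y down, z forward; pixel columns grow to the right and rows downward; lengths in mm; the calibration is good to about 2 mm. A picture is of the moment at which its call begins. There is no depth.
- env.finish_job(): hands the job in, once; it reports no verdict.
Trained networks look in a picture, given as the dict that the camera call returned (one of the last four; its "shot" number tells which), for a name from the list of things; names that differ only in an ending like _2 or _b are one class to them, and where a whole thing is asked for, a point or a joint stands for the part that bears it (a point fixed in the world has none). Each returns a list of dicts, best first, with "p" (0 to 1); they miss things now and then, are a little off and sometimes report something else, mostly with a low value. They report only what shows in the picture. A call takes as long as a camera call.
- env.look_for(label, picture): "at" ([x, y, z] in mm, in the coordinates of the camera as it stood for that picture, good to about 4 mm: the middle of the surface that is visible of it).
- env.tip_of(label, picture): "at" ([x, y, z] in mm, in the coordinates of the camera as it stood for that picture, good to about 4 mm: a listed point, or the origin of a listed thing).
The state is a dict: "t": time; "qpos": joint angles; "qvel": joint speeds; "effort": joint torques, N m; "ee_pos": TCP position; "ee_rot": TCP orientation; "ft_force": force on the tool from outside, world axes, zero at the start; "torque": the same for the moment, N m; "gripper_width": finger opening in mm.
Only numpy, scipy, OpenCV 4.12 (cv2) and the standard library are available. Lean on these libraries where they do the work, as an engineer would, in place of code of your own. Each camera call takes 0.05 s, during which the arm holds its last target.

## Working session

There is one attempt and no reset: what is moved stays moved. The work goes in short steps, Python scripts to look and compute and a tool call to move; the robot and the scene stay as the last step left them, time stands still between calls to the robot, and variables do not carry over. Pictures are saved under pics/ and viewed, and the job is handed in when it is done.

Besides the shell and the picture viewer there is one more tool, called after ">>>" as a command line: name --argument value ..., lists and objects as JSON in quotes. step_arm: Moves the arm, as the interface text tells. Its arguments: {"type":"object","properties":{"rows":{"type":"array"},"force":{"type":"number"}},"required":["rows"]}

```bash
mkdir -p pics; cat > h.py <<'E'
import numpy as np, cv2
from rig import env
from scipy.spatial.transform import Rotation as R
def w(pic,p):
    T=np.array(pic["T"]); return (T@np.r_[p,1])[:3]
def save(pic,n): cv2.imwrite(f"pics/{n}.png",cv2.cvtColor(pic["img"],cv2.COLOR_RGB2BGR))
def px(pic,p):
    c=np.linalg.inv(np.array(pic["T"]))@np.r_[p,1]; return [pic["cx"]+pic["fx"]*c[0]/c[2],pic["cy"]+pic["fy"]*c[1]/c[2]]
def rot(): 
    return R.from_euler("xyz",env.sense()["ee_rot"]).as_matrix()
E
python3 - <<'E'
from h import *
s=env.sense(); print({k:np.round(v,3).tolist() for k,v in s.items()}); print(rot().round(3), env.nose_length)
for n in ["side","top"]:
    p=env.get_image(n); save(p,n+"0")
    for l in ["case","lid_panel","wash_bottle","amber_bottle","steel_tray","seal","lid_edge","press_spot"]:
        r=env.tip_of(l,p)
        print(n,l,[(w(p,d["at"]).round(0).tolist(),round(d["p"],2)) for d in r[:2]])
print(env.sense()["t"])
E
```

```text
{'t': 0.0, 'qpos': [-1.357, 0.259, 1.536, 0.0, 1.348, -0.203], 'qvel': [-0.001, -0.002, -0.0, -0.002, 0.001, -0.001], 'effort': [0.002, -43.731, -28.4, 0.072, 0.041, -0.0], 'ee_pos': [222.637, -502.684, 403.908], 'ee_rot': [-1.787, 1.569, 1.772], 'ft_force': [0.272, 0.327, 0.156], 'torque': [-0.052, 0.016, -0.01], 'gripper_width': 93.177}
[[-0.     0.405 -0.914]
 [ 0.002 -0.914 -0.405]
 [-1.    -0.002 -0.   ]] 186.1
side case [([504.0, -17.0, 4.0], 0.78)]
side lid_panel [([582.0, 3.0, 109.0], 0.6)]
side wash_bottle [([441.0, 184.0, 0.0], 0.87)]
side amber_bottle [([647.0, 15.0, 240.0], 0.75), ([534.0, -241.0, -0.0], 0.48)]
side steel_tray [([411.0, 333.0, -2.0], 0.61)]
side seal [([428.0, -31.0, 124.0], 0.68), ([664.0, 17.0, 274.0], 0.63)]
side lid_edge [([664.0, 14.0, 273.0], 0.57)]
side press_spot [([647.0, 14.0, 236.0], 0.63)]
top case [([502.0, -14.0, -2.0], 0.62), ([540.0, -243.0, -3.0], 0.49)]
top lid_panel [([588.0, -2.0, 108.0], 0.7)]
top wash_bottle [([439.0, 181.0, 0.0], 0.89)]
top amber_bottle [([538.0, -244.0, -3.0], 0.48)]
top steel_tray [([411.0, 333.0, 2.0], 0.55)]
top seal [([426.0, -30.0, 125.0], 0.56)]
top lid_edge [([662.0, 17.0, 272.0], 0.65)]
top press_spot [([650.0, 13.0, 233.0], 0.95)]
0.9
```

View pics/side0.png

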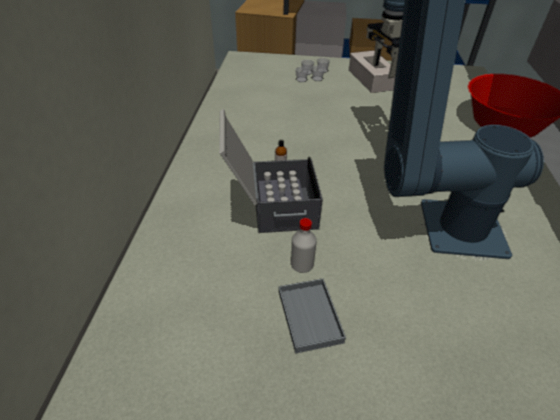

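View pics/top0.png

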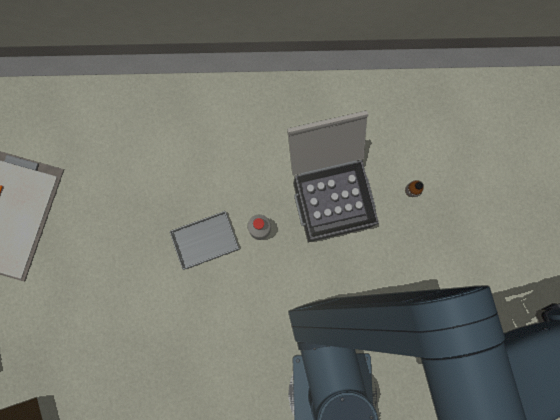

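>>> step_arm --rows '[{"xyz": [-0.5, 0, 0], "rotation": [0.035, 0, 0], "hand": 0}, {"xyz": [-1, 0, 0], "rotation": [0.0706, 0, 0], "hand": 0}, {"xyz": [-1, 0, 0], "rotation": [0.0706, 0, 0], "hand": 0}]'

```text
t: 1.15
ee_pos: [222.9, -503.7, 492.7]
ee_rot: [1.601, 1.558, -1.351]
ft_force: [0.6, -0.9, 0.5]
gripper_width: 77.5
```

```bash
python3 - <<'E'
from h import *
p=env.get_image("wrist"); save(p,"w1"); T=np.array(p["T"]); s=env.sense()
print(rot().round(3)); print("cam in tool", rot().T@(T[:3,3]-s["ee_pos"]), rot().T@T[:3,2]); print(s["ee_pos"],s["qpos"],s["gripper_width"])
print(rot().T@(np.array([586,1,110])-s["ee_pos"]))
E
```

```text
[[ 0.002  0.193 -0.981]
 [-0.009 -0.981 -0.193]
 [-1.     0.009 -0.   ]]
cam in tool [ 16.14133031  -1.56094118 -71.54702311] [0.96542745 0.00138916 0.26066821]
[ 222.85172743 -503.48930615  489.54243369] [-1.35672201e+00  2.14651319e-01  1.38755248e+00  1.12460014e-05
  1.52993224e+00  1.97807597e-02] 73.86102134517392
[ 375.59841764 -428.45266932 -453.64383131]
```

>>> step_arm --rows '[{"xyz": [-0.15, -0.37, -0.4], "rotation": [0, 0, 0], "hand": 0}, {"xyz": [-0.3, -0.75, -0.8], "rotation": [0, 0, 0], "hand": 0}, {"xyz": [-0.4, -0.9, -1], "rotation": [0, 0, 0], "hand": 0}]'

```text
t: 1.45
ee_pos: [288.0, -415.2, 520.6]
ee_rot: [1.669, 1.563, -1.278]
ft_force: [0.7, -1.0, -0.2]
gripper_width: 53.4
```

```bash
python3 - <<'E'
from h import *
p=env.get_image("top")
for x in (700,750,800,850,900): print(x,px(p,[x,20,0]),px(p,[x,20,450]))
E
```

```text
700 [np.float64(315.28751770447434), np.float64(135.45059488003918)] [np.float64(333.37787141750505), np.float64(74.78813868873883)]
750 [np.float64(314.6392606261433), np.float64(118.3272603812183)] [np.float64(332.33610536897163), np.float64(51.01694629590148)]
800 [np.float64(313.9973563626524), np.float64(101.37173179945253)] [np.float64(331.30873449235577), np.float64(27.57422534985446)]
850 [np.float64(313.3617119845071), np.float64(84.58155445607537)] [np.float64(330.2954624652191), np.float64(4.45321431551082)]
900 [np.float64(312.7322363659248), np.float64(67.95432131642681)] [np.float64(329.2960010427017), np.float64(-18.35266402668219)]
```

>>> step_arm --rows '[{"xyz": [0, -0.37, -0.45], "rotation": [0, 0, 0], "hand": 0}, {"xyz": [0, -0.75, -0.9], "rotation": [0, 0, 0], "hand": 0}, {"xyz": [0, -0.85, -1], "rotation": [0, 0, 0], "hand": 0}]'

```text
t: 1.75
ee_pos: [356.6, -327.6, 522.4]
ee_rot: [2.076, 1.561, -0.866]
ft_force: [0.6, 0.1, 0.2]
gripper_width: 29.4
```

>>> step_arm --rows '[{"xyz": [0, -0.37, -0.45], "rotation": [0, 0, 0], "hand": 0}, {"xyz": [0, -0.75, -0.9], "rotation": [0, 0, 0], "hand": 0}, {"xyz": [0, -0.85, -1], "rotation": [0, 0, 0], "hand": 0}]'

```text
t: 2.0
ee_pos: [423.0, -242.4, 521.4]
ee_rot: [2.212, 1.562, -0.727]
ft_force: [0.7, -0.3, -0.1]
gripper_width: 9.6
```

>>> step_arm --rows '[{"xyz": [0, -0.37, -0.45], "rotation": [0, 0, 0], "hand": 0}, {"xyz": [0, -0.75, -0.9], "rotation": [0, 0, 0], "hand": 0}, {"xyz": [0, -0.85, -1], "rotation": [0, 0, 0], "hand": 0}]'

```text
t: 2.25
ee_pos: [489.2, -157.0, 520.3]
ee_rot: [2.363, 1.563, -0.574]
ft_force: [-0.5, -0.5, 0.9]
gripper_width: 0.5
```

```bash
python3 - <<'E'
from h import *
s=env.sense();print(s["t"],s["ee_pos"],s["qpos"])
print(rot().round(3),rot().T@(np.array([586,1,110])-s["ee_pos"]))
p=env.get_image("side"); save(p,"s2")
E
```

```text
2.25 [ 489.23446084 -156.9538701   520.3154294 ] [-5.27669709e-01  1.37205550e-01  1.40970499e+00 -3.62016960e-04
  1.58687783e+00  8.38331855e-01]
[[ 0.007  0.203 -0.979]
 [-0.004 -0.979 -0.203]
 [-1.     0.005 -0.006]] [ 410.26764062 -137.22677592 -124.5833909 ]
```

View pics/s2.png

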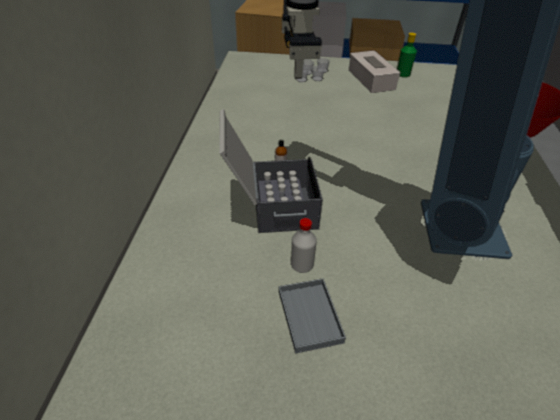

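>>> step_arm --rows '[{"xyz": [0, -0.4, -0.45], "rotation": [0, 0, 0], "hand": 0}, {"xyz": [0, -0.75, -0.9], "rotation": [0, 0, 0], "hand": 0}, {"xyz": [0, -0.85, -1], "rotation": [0, 0, 0], "hand": 0}]'

```text
t: 2.55
ee_pos: [556.0, -70.0, 519.4]
ee_rot: [2.795, 1.564, -0.138]
ft_force: [-0.5, 0.3, -0.1]
gripper_width: 0.5
```

>>> step_arm --rows '[{"xyz": [0, -0.4, -0.45], "rotation": [0, 0, 0], "hand": 0}, {"xyz": [0, -0.75, -0.9], "rotation": [0, 0, 0], "hand": 0}, {"xyz": [0, -0.85, -1], "rotation": [0, 0, 0], "hand": 0}]'

```text
t: 2.8
ee_pos: [621.9, 15.7, 518.2]
ee_rot: [2.988, 1.565, 0.058]
ft_force: [-1.0, -0.9, -0.5]
gripper_width: 0.6
```

>>> step_arm --rows '[{"xyz": [0, 0, -0.45], "rotation": [0, 0, 0], "hand": 0}, {"xyz": [0, 0, -0.9], "rotation": [0, 0, 0], "hand": 0}, {"xyz": [0, 0, -1], "rotation": [0, 0, 0], "hand": 0}, {"xyz": [0, 0, -1], "rotation": [0, 0, 0], "hand": 0}]'

```text
t: 3.13
ee_pos: [702.6, 32.7, 514.6]
ee_rot: [-2.916, 1.569, 0.439]
ft_force: [-0.9, -0.1, -0.1]
gripper_width: 0.8
```

```bash
python3 - <<'E'
from h import *
s=env.sense();print(s["t"],s["ee_pos"],s["qpos"],s["ft_force"],s["torque"])
print(rot().round(3),rot().T@(np.array([586,1,110])-s["ee_pos"]),rot().T@(np.array([663,15.5,272])-s["ee_pos"]))
for n in ("side","wrist"):
    p=env.get_image(n); save(p,n[0]+"3")
    for l in ["lid_edge","press_spot","lid_panel"]:
        print(n,l,[(w(p,d["at"]).round(0).tolist(),round(d["p"],2)) for d in env.tip_of(l,p)[:2]])
E
```

```text
3.1333 [702.55901971  32.72205452 514.64609753] [-1.11918909e-01  5.17075336e-01  8.91993168e-01  1.02509362e-03
  1.73087633e+00  1.24571461e+00] [-0.85080318 -0.1366673  -0.12817311] [-0.04171843  0.02502382  0.03816128]
[[ 0.002  0.212 -0.977]
 [ 0.001 -0.977 -0.212]
 [-1.    -0.    -0.002]] [404.41524681   6.50087838 121.39524203] [242.56224776   8.56142281  42.76566201]
side lid_edge [([662.0, 15.0, 274.0], 0.71)]
side press_spot [([648.0, 17.0, 234.0], 0.75), ([440.0, 183.0, -4.0], 0.52)]
side lid_panel [([428.0, -30.0, 125.0], 0.68), ([580.0, 6.0, 113.0], 0.61)]
wrist lid_edge []
wrist press_spot []
wrist lid_panel []
```

View pics/s3.png

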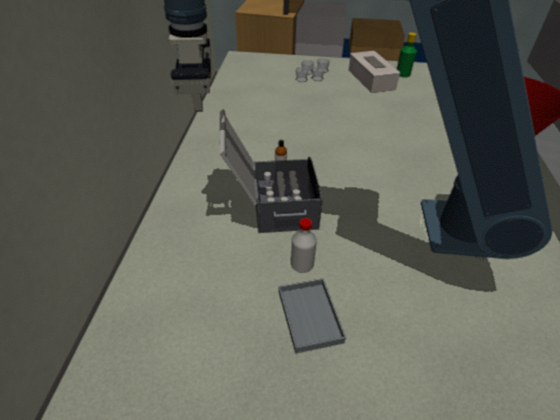

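View pics/w3.png

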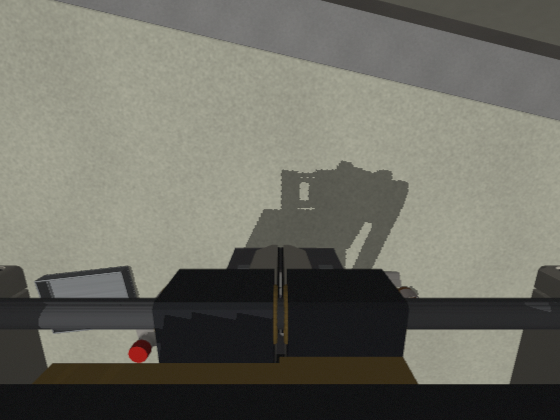

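>>> step_arm --rows '[{"xyz": [0.3, 0, 0], "rotation": [0, 0, 0], "hand": 0}, {"xyz": [0.7, 0, 0], "rotation": [0, 0, 0], "hand": 0}, {"xyz": [1, 0, 0], "rotation": [0, 0, 0], "hand": 0}, {"xyz": [1, 0, 0.1], "rotation": [0, 0, 0], "hand": 0}, {"xyz": [1, 0, 0.2], "rotation": [0, 0, 0], "hand": 0}]'

```text
t: 3.95
ee_pos: [683.4, 28.6, 437.3]
ee_rot: [3.136, 1.568, 0.205]
ft_force: [0.7, 0.1, 0.2]
gripper_width: 0.5
```

>>> step_arm --rows '[{"xyz": [0, 0, 0.1], "rotation": [0, 0, 0], "hand": 0}, {"xyz": [0, 0, 0.2], "rotation": [0, 0, 0], "hand": 0}, {"xyz": [0, 0, 0.27], "rotation": [0, 0, 0], "hand": 0}, {"xyz": [0, 0, 0.34], "rotation": [0, 0, 0], "hand": 0}, {"xyz": [0, 0, 0.41], "rotation": [0, 0, 0], "hand": 0}, {"xyz": [0, 0, 0.48], "rotation": [0, 0, 0], "hand": 0}]'

```text
t: 4.45
ee_pos: [645.4, 20.4, 437.8]
ee_rot: [3.044, 1.566, 0.113]
ft_force: [2.4, 0.2, 1.4]
gripper_width: 0.2
```

```bash
python3 - <<'E'
from h import *
s=env.sense();print(s["t"],s["ee_pos"],s["ft_force"],s["torque"])
print(rot().T@(np.array([586,1,110])-s["ee_pos"]))
p=env.get_image("side"); save(p,"s4")
for l in ["lid_edge","press_spot","lid_panel"]:
        print(l,[(w(p,d["at"]).round(0).tolist(),round(d["p"],2)) for d in env.tip_of(l,p)[:2]])
E
```

```text
4.45 [645.39950788  20.40345177 437.81430396] [2.44379679 0.24115755 1.3699721 ] [ 0.10091479 -0.32126219 -0.01169872]
[327.53760473   6.40221585  63.60143458]
lid_edge [([637.0, 8.0, 281.0], 0.59)]
press_spot [([628.0, 10.0, 246.0], 0.63)]
lid_panel [([410.0, 334.0, 4.0], 0.65), ([580.0, 3.0, 112.0], 0.61)]
```

View pics/s4.png

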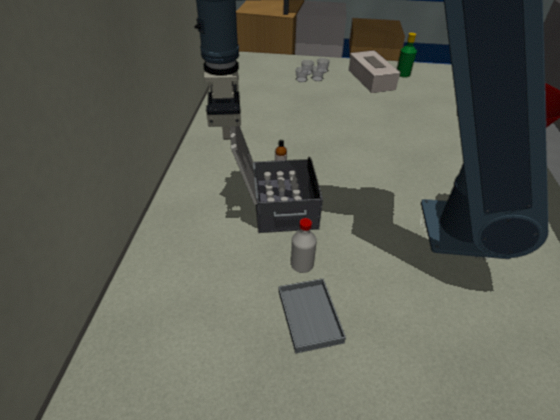

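>>> step_arm --rows '[{"xyz": [0, 0, 0.07], "rotation": [0, 0, 0], "hand": 0}, {"xyz": [0, 0, 0.14], "rotation": [0, 0, 0], "hand": 0}, {"xyz": [0, 0, 0.21], "rotation": [0, 0, 0], "hand": 0}, {"xyz": [0, 0, 0.28], "rotation": [0, 0, 0], "hand": 0}, {"xyz": [0, 0, 0.35], "rotation": [0, 0, 0], "hand": 0}, {"xyz": [0, 0, 0.42], "rotation": [0, 0, 0], "hand": 0}, {"xyz": [0, 0, 0.49], "rotation": [0, 0, 0], "hand": 0}, {"xyz": [0, 0, 0.56], "rotation": [0, 0, 0], "hand": 0}, {"xyz": [0, 0, 0.63], "rotation": [0, 0, 0], "hand": 0}, {"xyz": [0, 0, 0.7], "rotation": [0, 0, 0], "hand": 0}]'

```text
t: 5.48
ee_pos: [590.1, 8.6, 436.8]
ee_rot: [-2.961, 1.569, 0.391]
ft_force: [1.6, 0.6, 0.7]
gripper_width: 0.4
```

>>> step_arm --rows '[{"xyz": [0.0, 0, 0.08], "rotation": [0, 0, 0], "hand": 0}, {"xyz": [0.02, 0, 0.15], "rotation": [0, 0, 0], "hand": 0}, {"xyz": [0.04, 0, 0.22], "rotation": [0, 0, 0], "hand": 0}, {"xyz": [0.06, 0, 0.3], "rotation": [0, 0, 0], "hand": 0}, {"xyz": [0.08, 0, 0.37], "rotation": [0, 0, 0], "hand": 0}, {"xyz": [0.1, 0, 0.44], "rotation": [0, 0, 0], "hand": 0}]'

```text
t: 5.98
ee_pos: [555.0, 1.2, 428.4]
ee_rot: [-2.754, 1.569, 0.599]
ft_force: [0.3, -0.5, -0.1]
gripper_width: 0.6
```

```bash
python3 - <<'E'
from h import *
s=env.sense();print(s["t"],s["ee_pos"],s["ft_force"],s["torque"])
print(rot().T@(np.array([586,1,110])-s["ee_pos"]))
p=env.get_image("side"); save(p,"s5")
for l in ["lid_edge","press_spot","lid_panel"]:
        print(l,[(w(p,d["at"]).round(0).tolist(),round(d["p"],2)) for d in env.tip_of(l,p)[:2]])
E
```

```text
5.9833 [555.00407352   1.16304729 428.36205786] [ 0.27935029 -0.47014071 -0.13530946] [ 0.01302755 -0.02093727 -0.0515823 ]
[318.39605161   6.80217734 -29.88074018]
lid_edge [([533.0, -14.0, 286.0], 0.94)]
press_spot [([546.0, -9.0, 245.0], 0.8), ([429.0, -32.0, 127.0], 0.24)]
lid_panel [([580.0, 3.0, 109.0], 0.67), ([532.0, -10.0, 282.0], 0.53)]
```

View pics/s5.png

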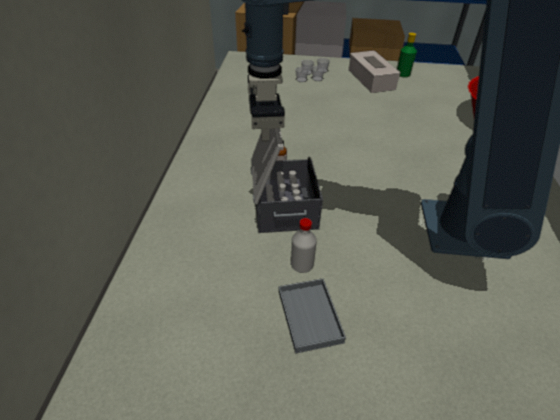

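>>> step_arm --rows '[{"xyz": [0.03, 0, 0.08], "rotation": [0, 0, 0], "hand": 0}, {"xyz": [0.06, 0, 0.16], "rotation": [0, 0, 0], "hand": 0}, {"xyz": [0.08, 0, 0.22], "rotation": [0, 0, 0], "hand": 0}, {"xyz": [0.08, 0, 0.22], "rotation": [0, 0, 0], "hand": 0}]'

```text
t: 6.52
ee_pos: [537.3, -2.5, 421.7]
ee_rot: [-1.795, 1.57, 1.556]
ft_force: [0.7, -0.0, -0.1]
gripper_width: 0.2
```

>>> step_arm --rows '[{"xyz": [-0.1, 0, -0.4], "rotation": [0, 0, 0], "hand": 0}, {"xyz": [-0.4, 0, -0.5], "rotation": [0, 0, 0], "hand": 0}, {"xyz": [-0.7, 0, -0.5], "rotation": [0, 0, 0], "hand": 0}, {"xyz": [-0.7, 0, -0.5], "rotation": [0, 0, 0], "hand": 0}]'

```text
t: 6.85
ee_pos: [577.5, 5.8, 482.3]
ee_rot: [2.881, 1.563, -0.05]
ft_force: [0.4, -0.5, 0.6]
gripper_width: 0.7
```

```bash
python3 - <<'E'
from h import *
s=env.sense();print(s["t"],s["ee_pos"],s["ft_force"],s["torque"])
p=env.get_image("side"); save(p,"s6")
for l in ["lid_edge","press_spot","lid_panel"]:
        print(l,[(w(p,d["at"]).round(0).tolist(),round(d["p"],2)) for d in env.tip_of(l,p)[:2]])
E
```

```text
6.85 [577.51705069   5.81427119 482.34925245] [ 0.39610047 -0.45407077  0.60001844] [ 0.01473711 -0.03765732 -0.04718927]
lid_edge [([420.0, -35.0, 174.0], 0.66)]
press_spot [([457.0, -24.0, 161.0], 0.61), ([419.0, -32.0, 174.0], 0.31)]
lid_panel [([580.0, 7.0, 112.0], 0.95)]
```

View pics/s6.png

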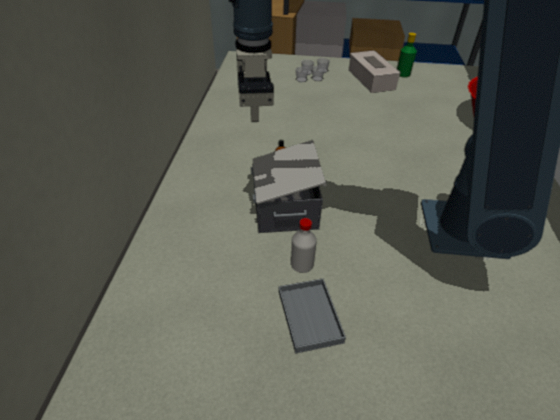

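```bash
python3 - <<'E'
from h import *
s=env.sense();M=rot();print(s["t"],s["ee_pos"],M.round(3))
print(M.T@(np.array([586,1,110])-145*np.array([.981,.194,0])-s["ee_pos"]))
c,sn=.981,.194
D=np.array([[0,sn,-c],[0,-c,-sn],[-1,0,0]])
print(R.from_matrix(M.T@D).as_rotvec()/np.pi)
E
```

```text
7.05 [576.04607526   5.79847309 476.68227413] [[-0.002  0.209 -0.978]
 [ 0.001 -0.978 -0.209]
 [-1.    -0.002  0.001]]
[366.84425775   5.17544446 135.79251976]
[0.00477194 0.00040088 0.00049958]
```

>>> step_arm --rows '[{"xyz": [0.1, 0, 0.4], "rotation": [0.005, 0, 0], "hand": 0}, {"xyz": [0.2, 0.03, 0.8], "rotation": [0.005, 0, 0], "hand": 0}, {"xyz": [0.3, 0.06, 1], "rotation": [0.005, 0, 0], "hand": 0}]'

```text
t: 7.3
ee_pos: [495.9, -15.5, 450.8]
ee_rot: [-0.495, 1.565, 2.841]
ft_force: [1.3, -0.1, 1.1]
gripper_width: 0.6
```

>>> step_arm --rows '[{"xyz": [0.3, 0, 0.4], "rotation": [0, 0, 0], "hand": 0}, {"xyz": [0.6, 0, 0.72], "rotation": [0, 0, 0], "hand": 0}, {"xyz": [0.8, 0, 0.72], "rotation": [0, 0, 0], "hand": 0}, {"xyz": [0.8, 0, 0.72], "rotation": [0, 0, 0], "hand": 0}]'

```text
t: 7.63
ee_pos: [436.0, -26.1, 383.2]
ee_rot: [-0.503, 1.556, 2.832]
ft_force: [-0.9, 0.1, 0.2]
gripper_width: 0.6
```

```bash
python3 - <<'E'
from h import *
s=env.sense();M=rot();print(s["t"],s["ee_pos"],s["ft_force"])
print(M.T@(np.array([586,1,110])-145*np.array([.981,.194,0])-s["ee_pos"]))
p=env.get_image("side"); save(p,"s7")
for l in ["lid_edge","press_spot","lid_panel"]:
        print(l,[(w(p,d["at"]).round(0).tolist(),round(d["p"],2)) for d in env.tip_of(l,p)[:2]])
E
```

```text
7.6333 [435.95264661 -26.14624876 383.1646045 ] [-0.94208265  0.08927748  0.2352697 ]
[273.02426364   4.36839907 -10.92768   ]
lid_edge [([410.0, -37.0, 135.0], 0.71)]
press_spot [([452.0, -29.0, 134.0], 0.87)]
lid_panel [([583.0, 3.0, 112.0], 0.56)]
```

View pics/s7.png

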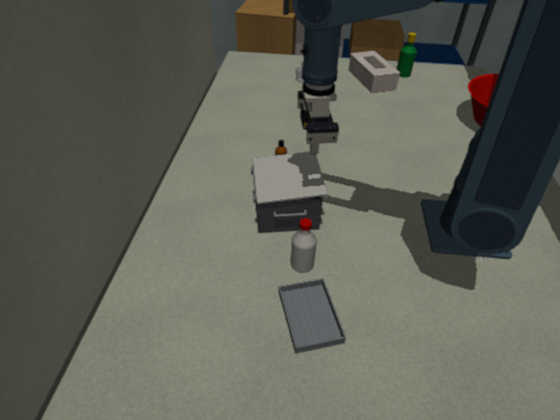

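```bash
python3 - <<'E'
from h import *
s=env.sense();M=rot();print(s["t"],s["ee_pos"],s["ft_force"])
print(M.T@(np.array([586,1,110])-145*np.array([.981,.194,0])-s["ee_pos"]))
c,sn=.981,.194
D=np.array([[0,sn,-c],[0,-c,-sn],[-1,0,0]])
print(R.from_matrix(M.T@D).as_rotvec()/np.pi, M.round(3))
E
```

```text
7.8333 [440.0089537  -26.75272847 388.12891877] [-0.03162054  0.04370636  0.3405995 ]
[278.11122802   1.65774979  -4.61165526]
[-0.00010427  0.0011554   0.00064351] [[-0.004  0.194 -0.981]
 [ 0.001 -0.981 -0.194]
 [-1.    -0.002  0.004]]
```

>>> step_arm --rows '[{"xyz": [0.3, 0, -0.05], "rotation": [0, 0.001, 0], "hand": 0}, {"xyz": [0.6, 0, -0.05], "rotation": [0, 0.001, 0], "hand": 0}, {"xyz": [0.7, 0, -0.05], "rotation": [0, 0.001, 0], "hand": 0}, {"xyz": [0.7, 0, -0.05], "rotation": [0, 0.001, 0], "hand": 0}, {"xyz": [0.7, 0, -0.05], "rotation": [0, 0.001, 0], "hand": 0}]'

```text
t: 8.25
ee_pos: [444.4, -25.9, 332.8]
ee_rot: [-1.431, 1.569, 1.906]
ft_force: [-0.2, -0.3, -0.1]
gripper_width: 0.3
```

```bash
python3 - <<'E'
from h import *
s=env.sense();M=rot();print(s["t"],s["ee_pos"],s["ft_force"],M[:,0])
print(M.T@(np.array([586,1,110])-145*np.array([.981,.194,0])-s["ee_pos"]))
p=env.get_image("side"); save(p,"s8")
print([(w(p,d["at"]).round(0).tolist(),round(d["p"],2)) for d in env.tip_of("press_spot",p)[:2]])
E
```

```text
8.25 [444.37013159 -25.94250248 332.76938262] [-0.23159859 -0.33526298 -0.10063561] [-6.45880666e-04  1.85583445e-03 -9.99998069e-01]
[222.76714604   1.47906825   0.77290032]
[([450.0, -26.0, 135.0], 0.6)]
```

>>> step_arm --rows '[{"xyz": [0.03, 0, 0], "rotation": [0, 0, 0], "hand": 0}, {"xyz": [0.06, 0, 0], "rotation": [0, 0, 0], "hand": 0}, {"xyz": [0.09, 0, 0], "rotation": [0, 0, 0], "hand": 0}, {"xyz": [0.1, 0, 0], "rotation": [0, 0, 0], "hand": 0}]'

```text
t: 8.68
ee_pos: [444.4, -26.0, 325.4]
ee_rot: [-2.672, 1.569, 0.665]
ft_force: [0.3, 0.0, 0.0]
gripper_width: 0.6
```

>>> step_arm --rows '[{"xyz": [0.02, 0, 0], "rotation": [0, 0, 0], "hand": 0}, {"xyz": [0.04, 0, 0], "rotation": [0, 0, 0], "hand": 0}]'

```text
t: 8.85
ee_pos: [444.4, -26.0, 322.1]
ee_rot: [-2.654, 1.569, 0.683]
ft_force: [0.1, 0.5, 0.1]
gripper_width: 0.2
```

>>> step_arm --rows '[{"xyz": [0.02, 0, 0], "rotation": [0, 0, 0], "hand": 0}, {"xyz": [0.04, 0, 0], "rotation": [0, 0, 0], "hand": 0}]'

```text
t: 9.02
ee_pos: [444.4, -26.0, 318.7]
ee_rot: [-2.582, 1.569, 0.755]
ft_force: [0.6, 0.4, 0.3]
gripper_width: 0.7
```

>>> step_arm --rows '[{"xyz": [0.015, 0, 0], "rotation": [0, 0, 0], "hand": 0}, {"xyz": [0.03, 0, 0], "rotation": [0, 0, 0], "hand": 0}]'

```text
t: 9.18
ee_pos: [444.3, -26.0, 316.5]
ee_rot: [-2.509, 1.569, 0.828]
ft_force: [-3.2, 0.2, 6.3]
gripper_width: 0.2
```

>>> step_arm --rows '[{"xyz": [0.01, 0, 0], "rotation": [0, 0, 0], "hand": 0}, {"xyz": [0.02, 0, 0], "rotation": [0, 0, 0], "hand": 0}]'

```text
t: 9.35
ee_pos: [444.1, -26.0, 315.3]
ee_rot: [-2.457, 1.57, 0.88]
ft_force: [-2.3, -0.2, 5.2]
gripper_width: 0.5
```

>>> step_arm --rows '[{"xyz": [0.01, 0, 0], "rotation": [0, 0, 0], "hand": 0}, {"xyz": [0.02, 0, 0], "rotation": [0, 0, 0], "hand": 0}]'

```text
t: 9.52
ee_pos: [444.0, -26.0, 314.2]
ee_rot: [-2.396, 1.57, 0.941]
ft_force: [-3.5, -0.1, 6.7]
gripper_width: 0.6
```

>>> step_arm --rows '[{"xyz": [0.01, 0, 0], "rotation": [0, 0, 0], "hand": 0}, {"xyz": [0.02, 0, 0], "rotation": [0, 0, 0], "hand": 0}]'

```text
t: 9.68
ee_pos: [443.9, -26.0, 313.1]
ee_rot: [-2.574, 1.57, 0.763]
ft_force: [-1.8, -0.3, 6.7]
gripper_width: 0.7
```

>>> step_arm --rows '[{"xyz": [0.01, 0, 0], "rotation": [0, 0, 0], "hand": 0}, {"xyz": [0.02, 0, 0], "rotation": [0, 0, 0], "hand": 0}]'

```text
t: 9.85
ee_pos: [443.8, -26.0, 311.9]
ee_rot: [-2.661, 1.57, 0.676]
ft_force: [-2.8, 0.4, 6.8]
gripper_width: 0.4
```

>>> step_arm --rows '[{"xyz": [0.01, 0, 0], "rotation": [0, 0, 0], "hand": 0}, {"xyz": [0.02, 0, 0], "rotation": [0, 0, 0], "hand": 0}]'

```text
t: 10.02
ee_pos: [443.7, -26.0, 310.9]
ee_rot: [3.049, 1.57, 0.103]
ft_force: [-4.9, 1.1, 15.1]
gripper_width: 0.5
```

>>> step_arm --rows '[{"xyz": [0.01, 0, 0], "rotation": [0, 0, 0], "hand": 0}, {"xyz": [0.02, 0, 0], "rotation": [0, 0, 0], "hand": 0}]'

```text
t: 10.18
ee_pos: [443.7, -26.0, 310.7]
ee_rot: [2.617, 1.57, -0.329]
ft_force: [-6.7, 2.2, 23.6]
gripper_width: 0.6
```

>>> step_arm --rows '[{"xyz": [0.01, 0, 0], "rotation": [0, 0, 0], "hand": 0}, {"xyz": [0.02, 0, 0], "rotation": [0, 0, 0], "hand": 0}]'

```text
t: 10.35
ee_pos: [443.6, -25.9, 310.7]
ee_rot: [2.489, 1.569, -0.456]
ft_force: [-7.2, 2.6, 25.0]
gripper_width: 0.4
```

>>> step_arm --rows '[{"xyz": [0.01, 0, 0], "rotation": [0, 0, 0], "hand": 0}, {"xyz": [0.01, 0, 0], "rotation": [0, 0, 0], "hand": 0}]'

```text
t: 10.52
ee_pos: [443.4, -25.8, 310.9]
ee_rot: [2.446, 1.569, -0.499]
ft_force: [-2.8, 0.3, 11.2]
gripper_width: 0.5
```

>>> step_arm --rows '[{"xyz": [0.017, 0, 0], "rotation": [0, 0, 0], "hand": 0}, {"xyz": [0.017, 0, 0], "rotation": [0, 0, 0], "hand": 0}]'

```text
t: 10.68
ee_pos: [443.4, -25.7, 310.9]
ee_rot: [2.42, 1.568, -0.525]
ft_force: [-5.1, 0.7, 12.5]
gripper_width: 0.6
```

>>> step_arm --rows '[{"xyz": [0.021, 0, 0], "rotation": [0, 0, 0], "hand": 0}, {"xyz": [0.021, 0, 0], "rotation": [0, 0, 0], "hand": 0}, {"xyz": [0.021, 0, 0], "rotation": [0, 0, 0], "hand": 0}]'

```text
t: 10.93
ee_pos: [443.3, -25.7, 310.8]
ee_rot: [2.4, 1.567, -0.545]
ft_force: [-5.2, 1.9, 17.3]
gripper_width: 0.5
```

>>> step_arm --rows '[{"xyz": [0.02, 0, 0], "rotation": [0, 0, 0], "hand": 0}, {"xyz": [0.02, 0, 0], "rotation": [0, 0, 0], "hand": 0}, {"xyz": [0.02, 0, 0], "rotation": [0, 0, 0], "hand": 0}, {"xyz": [0.02, 0, 0], "rotation": [0, 0, 0], "hand": 0}]'

```text
t: 11.27
ee_pos: [443.1, -25.6, 310.8]
ee_rot: [2.396, 1.567, -0.548]
ft_force: [-6.1, 1.5, 16.9]
gripper_width: 0.7
```

>>> step_arm --rows '[{"xyz": [0.02, 0, 0], "rotation": [0, 0, 0], "hand": 0}, {"xyz": [0.02, 0, 0], "rotation": [0, 0, 0], "hand": 0}, {"xyz": [0.02, 0, 0], "rotation": [0, 0, 0], "hand": 0}, {"xyz": [0.02, 0, 0], "rotation": [0, 0, 0], "hand": 0}, {"xyz": [0.02, 0, 0], "rotation": [0, 0, 0], "hand": 0}, {"xyz": [0.02, 0, 0], "rotation": [0, 0, 0], "hand": 0}, {"xyz": [0.02, 0, 0], "rotation": [0, 0, 0], "hand": 0}, {"xyz": [0.02, 0, 0], "rotation": [0, 0, 0], "hand": 0}, {"xyz": [0.02, 0, 0], "rotation": [0, 0, 0], "hand": 0}, {"xyz": [0.02, 0, 0], "rotation": [0, 0, 0], "hand": 0}]'

```text
t: 12.1
ee_pos: [443.0, -25.5, 310.9]
ee_rot: [2.39, 1.566, -0.554]
ft_force: [-6.4, 1.3, 16.8]
gripper_width: 0.5
```

>>> step_arm --rows '[{"xyz": [0.021, 0, 0], "rotation": [0, 0, 0], "hand": 0}, {"xyz": [0.021, 0, 0], "rotation": [0, 0, 0], "hand": 0}, {"xyz": [0.021, 0, 0], "rotation": [0, 0, 0], "hand": 0}, {"xyz": [0.021, 0, 0], "rotation": [0, 0, 0], "hand": 0}]'

```text
t: 12.43
ee_pos: [442.9, -25.4, 310.8]
ee_rot: [2.384, 1.565, -0.56]
ft_force: [-5.5, 1.3, 16.9]
gripper_width: 0.9
```

>>> step_arm --rows '[{"xyz": [-0.05, 0, 0], "rotation": [0, 0, 0], "hand": 0}, {"xyz": [-0.2, 0, 0], "rotation": [0, 0, 0], "hand": 0}, {"xyz": [-0.5, 0, 0], "rotation": [0, 0, 0], "hand": 0}, {"xyz": [-0.9, 0, 0], "rotation": [0, 0, 0], "hand": 0}, {"xyz": [-1, 0, 0], "rotation": [0, 0, 0], "hand": 0}]'

```text
t: 12.85
ee_pos: [443.5, -25.4, 394.8]
ee_rot: [2.518, 1.559, -0.426]
ft_force: [0.8, -0.8, -0.2]
gripper_width: 0.8
```

>>> step_arm --rows '[{"xyz": [-0.4, 0, 0], "rotation": [0, 0, 0], "hand": 0}, {"xyz": [-0.8, 0, 0.2], "rotation": [0, 0, 0], "hand": 0}, {"xyz": [-1, 0, 0.5], "rotation": [0, 0, 0], "hand": 0}, {"xyz": [-1, 0, 0.5], "rotation": [0, 0, 0], "hand": 0}, {"xyz": [-1, 0, 0.5], "rotation": [0, 0, 0], "hand": 0}]'

```text
t: 13.27
ee_pos: [403.0, -33.0, 475.1]
ee_rot: [2.543, 1.556, -0.401]
ft_force: [-0.3, 1.0, -0.1]
gripper_width: 0.4
```

```bash
python3 - <<'E'
from h import *
for n in ("side","top"):
    p=env.get_image(n); save(p,n+"9")
    for l in ["press_spot","lid_edge","lid_panel","wash_bottle","amber_bottle","steel_tray"]:
        print(n,l,[(w(p,d["at"]).round(0).tolist(),round(d["p"],2)) for d in env.tip_of(l,p)[:2]])
s=env.sense();print(s["t"],s["ee_pos"],s["ft_force"])
E
```

```text
side press_spot [([450.0, -25.0, 128.0], 0.77)]
side lid_edge [([409.0, -37.0, 128.0], 0.7)]
side lid_panel [([583.0, 4.0, 109.0], 0.87)]
side wash_bottle [([439.0, 185.0, 1.0], 0.61)]
side amber_bottle [([536.0, -246.0, 0.0], 0.67)]
side steel_tray [([412.0, 331.0, 1.0], 0.65), ([409.0, -39.0, 125.0], 0.6)]
top press_spot [([445.0, -29.0, 125.0], 0.93)]
top lid_edge [([407.0, -38.0, 125.0], 0.65)]
top lid_panel [([589.0, -1.0, 110.0], 0.76)]
top wash_bottle [([437.0, 182.0, 1.0], 0.93)]
top amber_bottle [([541.0, -246.0, -2.0], 0.67)]
top steel_tray [([410.0, 335.0, 0.0], 0.59), ([540.0, -245.0, -3.0], 0.54)]
13.9667 [403.49550396 -32.9276855  474.40089417] [ 0.35488163 -0.8621803   0.64744347]
```

View pics/side9.png

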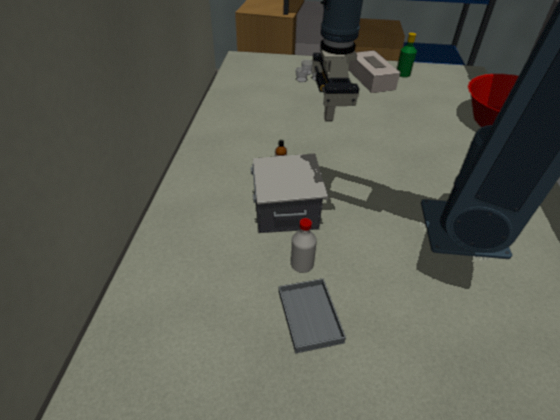

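```bash
python3 -c "
from h import *
print(env.finish_job())"
```

```text
the job is handed in; nothing more can be done
None
```

I closed the carrier, pressed the strip home and handed the job in at about 14 s.

- **Closing the lid:** I pushed it from behind with shut fingers to about 0.4 rad past upright, then backed away. It fell on its own onto the raised strip and rested at about 0.11 rad.
- **Pressing the strip home:** I pressed straight down about 145 mm from the hinge. The strip slid at 5–7 N for about 6–7 mm, then stopped dead. The highest vertical force I read there was 25 N, about 26 N in all. Easing off from that, the force dipped to 11–12 N for a moment.
- **Holding:** I then held for about 1.5 s, with readings of 16.8–17.3 N vertical, about 18 N in all. These readings come at the end of each move, so I could not see the force in between. A sideways force of 5–6 N also built up while the fingertips crept about half a millimetre.
- **Last checks:** The lid rests at about 0.06 rad, within the 0.01–0.08 expected with the strip home. The side and top cameras put the press point 3 mm apart in height (128 and 125 mm), so that angle is good to about 0.02 rad. The bottles and tray are where they started, within measurement error, and the hand is clear with near-zero force.

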